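# Set a straightedge to two pins and fixture a housing for measuring

### The job

On the measuring plate, slide the straightedge until its far edge touches both pins at once, then slide the housing with its long side flush against the straightedge's near side and along it up to the end stop, without lifting either off the plate. Tip the clamp arm down so that its foot rests on the housing, and only then press the start button right down and let it go. Leave the other things where they are.

Things in the scene. Friction and masses are not known exactly. Their poses are not given: they have to be found in the camera images.
- plate: grey granite measuring plate, 300 (x) x 400 (y) x 20 mm, fixed to the table. Origin at the centre of its underside; its top is at z = 20 mm in its frame. Its +x points roughly away from the robot, +y to the robot's left; its yaw varies. It carries two upright pins and, at its left edge, the stop block with the clamp arm
- pin_right (a point): top centre of the right-hand steel pin, 16 mm diameter, standing 30 mm up from the plate, fixed; at plate (100, -80) mm
- pin_left (a point): top centre of the left-hand steel pin, same size, at plate (100, +80) mm
- straightedge_mid (a point): loose steel straightedge, a flat bar 30 (its x) x 220 (its y) x 18 mm high, lying on the plate on the robot's side of the pins, askew; about 0.45 kg. The point is its centre, half-way up. Against both pins, its centre is at plate x = 77 mm
- housing_mid (a point): loose sealed aluminium housing, a box 50 (its x) x 90 (its y) x 45 mm high, about 0.35 kg, on the plate nearer to the robot than the straightedge. On top is a black round cap, 22 mm wide, 8 mm high, 26 mm from the middle towards its -y end. The point is the box's centre, 22.5 mm above its underside. When flush and at the stop it is at plate (37, 75) mm
- clamp (a joint): weighted clamp arm, a bar 22 mm wide, 12 mm thick, 120 mm long from its hinge, with a rubber foot 20 mm across under it at 100 mm. Rad: 0 = level towards plate -y, foot on top of a housing at the stop; 1.57 = straight up. Starts at 1.2 to 1.5; friction holds it above about 1.1, below that its weight carries it slowly down. Pushing takes under 2 N at the tip
- end_stop (a point): centre of the right face (facing plate -y) of the fixed aluminium stop block, at plate (35, 120) mm and half-way up. The block is 40 (x) x 70 (y) x 45 mm high, at plate y 120 to 190 mm; two small ears on it, up to 73 mm above the plate top, hold the clamp arm
- clamp_pivot (a point): hinge axis of the clamp arm, at plate (35, 175) mm, 58 mm above the plate top; the axis runs along plate x
- clamp_tip (a point): middle of the free end of the clamp arm, 120 mm from the hinge
- start (a joint): travel in m of the start button: 0 out, 0.006 fully pressed; it springs back. Fully down takes about 4 N
- start_top (a point): top centre of the start button, a flat grey round push button, 36 mm across, in a black collar, pointing up, on a fixed white box 90 x 80 x 50 mm that stands to the left or to the right of the plate (a grey box with a tall thin black knob, the lamp controller, stands on the other side)
- ring_gauge: steel ring, 56 mm across, 20 mm high, lying on the near left corner of the plate; a bystander, to be left where it is. Origin at the centre of its underside
- gauge_block: steel block 18 x 70 x 30 mm high, on the plate beyond the line of the pins; a bystander, to be left where it is. Origin at the centre of its underside
- ball_stand: white ceramic ball on a short stand, 44 mm across, 60 mm high, on the near right corner of the plate; a bystander, to be left where it is. Origin at the centre of its underside
- held_scanner: handheld scanner lying on the table, about 180 x 50 x 35 mm; a bystander, to be left where it is. Origin at the centre of its underside (roughly)
- driver: screwdriver lying on the table; a bystander, to be left where it is. Origin at the centre of its underside (roughly)
- cleaner_jar: closed jar, 60 mm across, 100 mm high; a bystander, to be left where it is. Origin at the centre of its underside
Things that resemble listed ones, but are neither listed nor needed, are in the scene too. There is more than one size of the part that bears straightedge_mid; the job needs the largest.

How it is judged:
By the outcome, as a careful person would: the job done as asked, in the order asked, and still so for the second after the job is handed in, with the robot touching nothing.
It also fails if it takes over 72 s, if anything falls off the work surface, if the arm or the gripper's body presses on something with over 40 N, if the wrist force passes 120 N, or if a joint passes its speed limit or range.

### The arm

A 7-joint arm with a two-finger parallel gripper is mounted at the origin on the work surface. World frame = base frame: x ahead of the robot, y to its left, z up, the work surface at z = 0. Lengths are in mm, angles in rad, forces in N, time in s.
With the tool pointing down it reaches from about 425 to 925 mm from the base axis. Payload 6.8 kg.
Tool frame: the origin (TCP) lies between the finger pads; the fingertips stand 25 mm ahead of it and the grasp point (between the pads) lies 6 mm ahead of it; z points along the fingers, y is the line along which they close (so a half turn about z gives the same grasp; the last joint's range is limited). The gripper opens to 85 mm and grips with 20 to 120 N. Pads are 22 mm wide; open, the fingers measure 114 mm over their backs; the gripper's body (76 mm by 85 mm) begins 54 mm behind the grasp point. The pads swing forward as they close: fully open they stand 13 mm farther back than shut.
Start: joints at [-1.394, 0.477, 0.022, 1.555, -0.011, 1.109, -0.083], TCP at [189.648, 647.827, 256.308] pointing down, gripper open.
Joint ranges: [-2.96, 2.96], [-0.34, 2.1], [-1.41, 1.46], [0.24, 2.44], [-1.37, 4.51], [0.17, 1.92], [-2.96, 2.96]. Speed limits (rad/s): [2.39, 2.39, 3.14, 3.14, 3.14, 3.14, 3.14].

### API

Orientations are given as a unit quaternion [w, x, y, z].
In Python, from rig import sense, get_image, camera_params, close_job, silhouettes, tip_of gives the robot as it stands.
- The arm moves only by the shell command python3 -m jog 'ROWS' [OPENING] [FORCE]. ROWS is JSON, a list of rows, each an object with "xyz": the shift along the tool's x, y, z each as a share of 0.08 m, from -1 to 1, a list of three; "yaw": the turn about the tool's z as a share of 180 degrees, from -1 to 1. In form: [{"xyz": [tx, ty, tz], "yaw": yaw}, ...]. A call has 1 to 8 rows; each row is the pose to reach, as a shift and turn from the pose commanded when the call began, along the tool's axes at that moment, turning the shorter way round; what a row does not reach only later rows make up. A row lasts 1/10 s, in which the tool goes at most 50 mm and 8.59 degrees, less where a joint would pass 70% of its speed; a pose out of reach is approached as far as the arm can. A call with a number of a shift or a turn outside -1 to 1 is refused whole. A call with a gripper value outside its range is refused whole. OPENING is the opening, from -1 (shut) to 1 (fully open), set as the call begins (- or left out, the last holds). The fingers move at their own pace and stop on an object; FORCE is the grip in N (left out, the last holds). Time passes only in rows, so rows that repeat a pose let the fingers close. It gives the time, the measured TCP pose, the force, the opening and the grip force at its end, in the units of the state.
- sense(): the state, without advancing time (a new reading comes with each control period).
- get_image(name): name is "scene" or "top" or "wrist"; returns (picture, depth): 420x560x3 uint8, red, green, blue; 420x560 float32, mm along the optical axis (not along the pixel's ray), 0 where there is no reading.
- camera_params(name): a dict with "K" (3x3 intrinsics, pixels), "position" and "orientation" of the camera in the world; the wrist camera has in their place "tool_from_camera" (4x4, takes a point from camera to tool coordinates, whose origin is the TCP and whose axes are the flange's). Camera axes: x right, y up, looking along -z (the intrinsics and any distortion apply to the point x, -y, -z); pixel columns grow to the right and rows downward; lengths in mm; the calibration is good to about 2 mm. The wrist camera is an equidistant fisheye: a pixel r from the principal point sees the ray r / f radians off the axis. A picture is of the moment at which its call begins: read the wrist's pose just before it. camera_params takes no time and is no camera call.
- close_job(): hands the job in; it is judged then, once.
Trained networks look in the newest picture that a camera, given by its name, has taken for a name from the list of things; names that differ only in an ending like _2 or _b are one class to them, and where a whole thing is asked for, a point or a joint stands for the part that bears it (a point fixed in the world has none). Each returns a list of dicts, best first, with "conf" (0 to 1); they miss things now and then, are a little off and sometimes report something else, mostly with a low value. They report only what shows in the picture. A call takes as long as a camera call. They do not tell look-alikes from the thing itself.
- silhouettes(camera, thing): "region" (420x560 bool, what is visible of it) and "position" ([column, row] in pixels, amid what is visible of it).
- tip_of(camera, thing): "position" ([column, row] in pixels: a listed point, or the origin of a listed thing).
The state is a dict: "time_s": time; "joint_positions": joint angles; "dq": joint speeds; "tau": joint torques, N m; "tcp_pos": TCP position; "ee_rot": TCP orientation; "contact_force": force on the tool from outside, world axes, zero at the start; "torque": the same for the moment, N m; "gripper_width": finger opening in mm; "grip_force": force on a finger pad.
Only numpy, scipy, OpenCV 4.12 (cv2) and the standard library are available. Lean on these libraries where they do the work, as an engineer would, in place of code of your own. Each camera call takes 0.05 s, during which the arm holds its last target. There are 200 camera calls.

## Working session

There is one attempt and no reset: what is moved stays moved. The work goes in short steps, Python scripts to look and compute and a shell command to move; the robot and the scene stay as the last step left them, time stands still between calls to the robot, and variables do not carry over. Pictures are saved under pics/ and viewed, at most 10 in all, crops included, and the job is handed in when it is done.

```bash
ls; mkdir -p pics; cat > h.py <<'E'
import numpy as np, cv2
from rig import *
from scipy.spatial.transform import Rotation as R
def rot(q): return R.from_quat([q[1],q[2],q[3],q[0]]).as_matrix()
def cam(name):
    p=camera_params(name); return p
def unproj(name,px,z=None,depth=None):
    """pixel -> world; at plane z or with depth"""
    p=camera_params(name); K=np.array(p["K"])
    u=(px[0]-K[0,2])/K[0,0]; v=(px[1]-K[1,2])/K[1,1]
    d=np.array([u,-v,-1.0]); Rm=rot(p["orientation"]); o=np.array(p["position"])
    if depth is not None: return o+Rm@(d*depth)
    w=Rm@d; return o+w*(z-o[2])/w[2]
def proj(name,X):
    p=camera_params(name); K=np.array(p["K"])
    c=rot(p["orientation"]).T@(np.array(X,float)-np.array(p["position"]))
    return K[0,2]+K[0,0]*c[0]/-c[2], K[1,2]+K[1,1]*-c[1]/-c[2]
E
python3 - <<'E'
from h import *
for n in("scene","top"):
    im,d=get_image(n); cv2.imwrite(f"pics/{n}0.png",im[:,:,::-1]); np.savez(f"{n}0.npz",im=im,d=d)
    p=camera_params(n); print(n,p)
print(camera_params("wrist"))
for t in["pin_right","pin_left","straightedge_mid","housing_mid","end_stop","clamp_pivot","clamp_tip","start_top","plate","ring_gauge","ball_stand","gauge_block"]:
    print(t,[(round(r["conf"],2),np.round(r["position"]).tolist()) for r in tip_of("top",t)])
print(sense())
E
```

```text
pics
scene {'K': array([[459.34815177,   0.        , 290.80268075],
       [  0.        , 459.34815177, 218.9119925 ],
       [  0.        ,   0.        ,   1.        ]]), 'position': array([1084.04420194,  189.38513995, 1106.91481256]), 'orientation': array([0.6041757 , 0.16775132, 0.2107956 , 0.74993095])}
top {'K': array([[398.4463821 ,   0.        , 280.24634709],
       [  0.        , 398.4463821 , 208.11795355],
       [  0.        ,   0.        ,   1.        ]]), 'position': array([ 345.5496338 ,   59.36537297, 1306.86244043]), 'orientation': array([ 0.706041  ,  0.04842413, -0.04138136, -0.7053005 ])}
{'K': array([[325.1922621 ,   0.        , 285.51930998],
       [  0.        , 325.1922621 , 206.07723027],
       [  0.        ,   0.        ,   1.        ]]), 'tool_from_camera': array([[ 2.22177470e-04,  9.63801136e-01,  2.66622055e-01,
         6.77343350e+01],
       [ 9.99999969e-01, -2.43889187e-04,  4.83201314e-05,
         2.87567160e-01],
       [ 1.11597234e-04,  2.66622036e-01, -9.63801161e-01,
        -1.17650073e+02],
       [ 0.00000000e+00,  0.00000000e+00,  0.00
[... 682 characters left out ...]
positions': array([-1.39410675,  0.47698981,  0.02240339,  1.55539555, -0.0115032 ,
        1.1093064 , -0.08314137]), 'dq': array([-0.00173618,  0.00098856, -0.00237389, -0.00202712, -0.00203723,
       -0.00026467, -0.0004969 ]), 'tau': array([ 1.35970819e-03, -5.96190333e+01,  1.60581585e+00, -2.81496316e+01,
        1.23516651e-02,  1.55124493e-03,  1.26756035e-06]), 'tcp_pos': array([189.64461936, 647.82898543, 256.31669322]), 'ee_rot': array([-6.65262884e-06,  1.41947164e-01,  9.89874236e-01,  1.51991019e-05]), 'contact_force': array([-0.27991356, -0.46361014, -0.11454573]), 'torque': array([-0.01575134, -0.01960784,  0.01750432]), 'grip_force': 0.0, 'gripper_width': 85.34372216259662}
```

```bash
python3 - <<'E'
import cv2
a=cv2.imread("pics/top0.png"); c=a[110:320,140:460]; cv2.imwrite("pics/t1.png",cv2.resize(c,(800,525),interpolation=cv2.INTER_CUBIC))
E
```

```text
(no output)
```

View pics/t1.png

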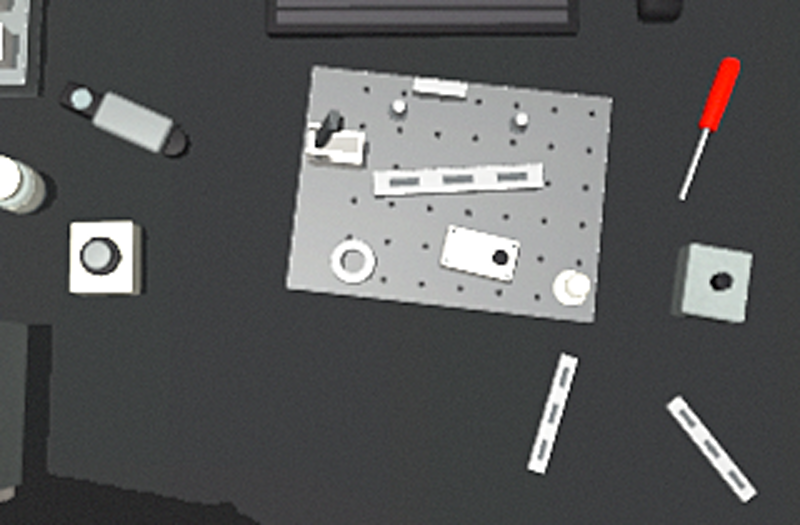

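View pics/scene0.png

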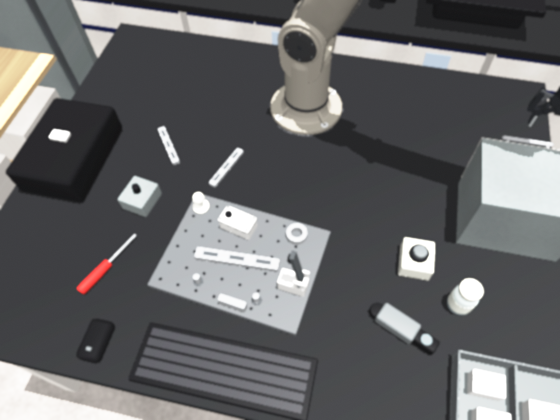

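Top view: the long straightedge on the plate is at (322,181). The shorter look-alikes, at (361,278) and (427,291), lie off the plate. The housing is at (332,213), the start button is on the white box at (180,213), and the lamp controller's knob is at (428,222). I choose the on-plate straightedge and the white box.

```bash
cat >> h.py <<'E'
def fit_rect(name,thing,z,near=None):
    out=[]
    for r in silhouettes(name,thing):
        m=r["region"].astype(np.uint8)
        c,_=cv2.findContours(m,cv2.RETR_EXTERNAL,cv2.CHAIN_APPROX_NONE)
        c=max(c,key=cv2.contourArea).reshape(-1,2)
        W=np.array([unproj(name,p,z)[:2] for p in c],np.float32)
        (cx,cy),(w,h),a=cv2.minAreaRect(W)
        if w>h: w,h,a=h,w,a+90
        a=(a+90)%180-90   # angle of the short side (x) from world x
        out.append((round(r["conf"],2),np.round(r["position"]).tolist(),np.round([cx,cy,w,h,a],1).tolist()))
    return out
def pose_from_pins(L,Rr):
    L=np.array(L[:2]);Rr=np.array(Rr[:2]); y=(L-Rr)/np.linalg.norm(L-Rr); x=np.array([y[1],-y[0]])
    return (L+Rr)/2-100*x, x, y
E
python3 - <<'E'
from h import *
for n in("top","scene"):
    im,d=get_image(n)
    print(n)
    for t,z in[("straightedge_mid",38),("housing_mid",65),("plate",20),("gauge_block",50),("ring_gauge",40),("ball_stand",60),("clamp",80),("start",50)]:
        print(t,fit_rect(n,t,z))
    P={}
    for t,z in[("pin_right",50),("pin_left",50),("straightedge_mid",29),("housing_mid",42.5),("start_top",60),("clamp_tip",195),("clamp_pivot",78),("end_stop",42.5),("ring_gauge",20),("ball_stand",20)]:
        r=tip_of(n,t); print(t,[(round(q["conf"],2),np.round(q["position"]).tolist(),np.round(unproj(n,q["position"],z)).tolist()) for q in r[:3]])
E
```

```text
top
straightedge_mid [(0.82, [359.0, 277.0], [294.2, -179.9, 23.8, 148.2, 72.7]), (0.71, [426.0, 294.0], [251.9, -375.5, 25.0, 148.9, -51.7]), (0.56, [320.0, 182.0], [592.5, -64.5, 36.2, 217.3, 1.5]), (0.17, [319.0, 190.0], [576.3, -56.8, 296.1, 395.0, -6.4])]
housing_mid [(0.6, [332.0, 215.0], [492.8, -87.3, 53.6, 95.4, -12.7])]
plate [(0.58, [319.0, 188.0], [580.0, -57.4, 300.4, 399.0, -6.4])]
gauge_block [(0.62, [313.0, 145.0], [709.9, -41.7, 25.7, 70.3, -7.4]), (0.41, [324.0, 183.0], [590.0, -65.1, 32.3, 212.6, 2.9]), (0.25, [280.0, 221.0], [485.8, 69.6, 50.8, 54.3, -90.0])]
ring_gauge [(0.58, [284.0, 221.0], [486.1, 70.5, 49.9, 52.2, -44.9])]
ball_stand [(0.55, [368.0, 225.0], [450.2, -204.5, 40.6, 41.1, 88.6]), (0.41, [180.0, 214.0], [492.3, 391.8, 31.7, 32.2, -88.1])]
clamp [(0.56, [273.0, 158.0], [649.6, 100.3, 22.6, 47.4, 45.8])]
start [(0.47, [181.0, 212.0], [493.6, 394.4, 31.0, 32.0, -62.1])]
pin_right [(0.56, [349.0, 156.0], [675.0, -149.0, 50.0])]
pin_left [(0.69, [300.0, 152.0], [690.0, 10.0, 50.0])]
straightedge_mid [(0.83, [360.0, 277.0], [289.0, -179.0, 29.0]), (0.72
[... 1832 characters left out ...]
57.0, 29.0]), (0.77, [230.0, 168.0], [312.0, -166.0, 29.0]), (0.63, [167.0, 146.0], [271.0, -376.0, 29.0])]
housing_mid [(0.73, [239.0, 221.0], [489.0, -87.0, 42.0])]
start_top [(0.48, [421.0, 249.0], [481.0, 397.0, 60.0])]
clamp_tip [(0.6, [290.0, 253.0], [632.0, 86.0, 195.0]), (0.16, [199.0, 205.0], [552.0, -152.0, 195.0])]
clamp_pivot [(0.69, [300.0, 281.0], [641.0, 113.0, 78.0]), (0.47, [200.0, 275.0], [677.0, -131.0, 78.0])]
end_stop [(0.95, [279.0, 278.0], [628.0, 56.0, 42.0]), (0.45, [199.0, 208.0], [471.0, -206.0, 42.0]), (0.21, [197.0, 275.0], [665.0, -149.0, 42.0])]
ring_gauge [(0.64, [294.0, 235.0], [489.0, 66.0, 20.0]), (0.38, [196.0, 274.0], [656.0, -159.0, 20.0])]
ball_stand []
```

```bash
cat >> h.py <<'E'
PC=np.array([581.,-57.5]); PY=np.radians(-6.4)
px=np.array([np.cos(PY),np.sin(PY)]); py=np.array([-np.sin(PY),np.cos(PY)])
def toP(w): d=np.array(w[:2])-PC; return np.array([d@px,d@py])
def toW(p): return PC+p[0]*px+p[1]*py
def tool():
    s=sense(); M=rot(s["ee_rot"]); return s,np.array(s["tcp_pos"]),M
def go(p,z,tooly_deg=90.):
    """units to reach plate point p, TCP height z, tool-y at tooly_deg in plate frame (mod 180)"""
    s,t,M=tool(); d=np.append(toW(p),z)-t
    a=np.degrees(np.arctan2(M[1,1],M[0,1])-PY); e=(tooly_deg-a+90)%180-90
    print("t",s["time_s"],"P",np.round(toP(t),1),"z",round(t[2],1),"ty ang",round(a,2),"F",np.round(s["contact_force"],1),"w",round(s["gripper_width"],1))
    print("units",np.round(M.T@d/80,3),"yaw",round(-e/180,4))
E
python3 - <<'E'
from h import *
z=np.load("scene0.npz"); d=z["d"]; p=camera_params("scene");K=np.array(p["K"])
v,u=np.mgrid[0:420,0:560]; C=np.stack([(u-K[0,2])/K[0,0]*d,-(v-K[1,2])/K[1,1]*d,-d],-1)
W=C@rot(p["orientation"]).T+np.array(p["position"])
print("tcp px",proj("scene",sense()["tcp_pos"]))
A=np.array([190,648.]);B=toW((0,-20.)); n=(B-A)/np.linalg.norm(B-A)
r=W[...,:2]-A; s=r@n; q=np.abs(r@np.array([-n[1],n[0]]))
ok=(d>0)&(q<120)&(s>-150)&(s<950)
for k in range(-150,950,50):
    m=ok&(s>=k)&(s<k+50)
    if m.any(): print(k,int(np.percentile(W[...,2][m],99.5)),end=" | ")
b=(d>0)&(W[...,2]>150)&(W[...,1]>150); print(W[b].min(0),W[b].max(0))
go((0,-20),300)
E
```

```text
tcp px (np.float64(552.086676907541), np.float64(128.15033818071834))
-100 170 | -50 205 | 0 371 | 50 349 | 100 205 | 150 205 | 200 204 | 250 6 | 300 52 | 350 54 | 400 8 | 450 6 | 500 6 | 550 25 | 600 44 | 650 67 | 700 69 | 750 70 | 800 76 | 850 49 | 900 52 | [146.44436488 495.73420583 150.01245034] [411.4942387  695.87800569 376.51347815]
t 2.6 P [-467.5  657.3] z 256.3 ty ang 80.08 F [-0.  -0.1 -0.3] w 85.0
units [-7.215 -7.333 -0.546] yaw -0.0551
```

```bash
python3 -m jog '[{"xyz":[0,0,-0.6],"yaw":-0.055},{"xyz":[0,0,-0.6],"yaw":-0.055}]'
for i in 1 2 3 4 5 6 7 8 9; do python3 -m jog '[{"xyz":[-0.32,-0.47,0],"yaw":0},{"xyz":[-0.65,-0.94,0],"yaw":0},{"xyz":[-0.65,-0.94,0],"yaw":0}]' | tail -c 300; done
python3 - <<'E'
from h import *
go((0,-20),310)
im,d=get_image("wrist"); cv2.imwrite("pics/w1.png",im[:,:,::-1]); np.savez("w1.npz",im=im,d=d); s=sense(); np.save("w1pose.npy",np.r_[s["tcp_pos"],s["ee_rot"]])
for t in["pin_right","pin_left","straightedge_mid","housing_mid","clamp_tip","clamp_pivot","end_stop"]:
    print(t,[(round(r["conf"],2),np.round(r["position"]).tolist()) for r in tip_of("wrist",t)][:3])
E
```

```text
time_s: 2.8
tcp_pos: [190.4, 650.5, 310.7]
ee_rot: [0.001, 0.054, 0.999, 0.005]
contact_force: [-0.4, 0.6, 1.0]
gripper_width: 85.4
grip_force: 0.0
time_s: 3.1
tcp_pos: [238.5, 562.0, 304.8]
ee_rot: [0.002, 0.06, 0.998, -0.001]
contact_force: [0.5, 0.1, -0.7]
gripper_width: 85.6
grip_force: 0.0
time_s: 3.4
tcp_pos: [280.9, 481.6, 304.9]
ee_rot: [0.001, 0.061, 0.998, -0.001]
contact_force: [0.0, 0.5, 0.4]
gripper_width: 85.6
grip_force: 0.0
time_s: 3.7
tcp_pos: [323.4, 401.2, 304.8]
ee_rot: [0.001, 0.061, 0.998, -0.001]
contact_force: [-0.0, 0.1, 0.3]
gripper_width: 85.1
grip_force: 0.0
time_s: 4.0
tcp_pos: [366.1, 320.8, 304.8]
ee_rot: [0.001, 0.061, 0.998, -0.0]
contact_force: [0.2, 0.1, 0.7]
gripper_width: 85.3
grip_force: 0.0
time_s: 4.3
tcp_pos: [408.9, 240.5, 304.9]
ee_rot: [0.001, 0.06, 0.998, -0.0]
contact_force: [0.2, 0.2, 0.2]
gripper_width: 85.0
grip_force: 0.0
time_s: 4.6
tcp_pos: [451.9, 160.1, 304.9]
ee_rot: [0.001, 0.06, 0.998, -0.0]
contact_force: [-0.3, -0.2, -0.5]
gripper_width: 85.7
grip_force: 0.0
time_s: 4.9
tcp_pos: [495.0, 79.5, 304.9]
ee_rot: [0.001, 0.06, 0.99
[... 158 characters left out ...]
contact_force: [-1.4, -0.1, 0.1]
gripper_width: 85.1
grip_force: 0.0
time_s: 5.5
tcp_pos: [580.9, -81.6, 304.6]
ee_rot: [0.001, 0.06, 0.998, -0.002]
contact_force: [0.0, -0.2, -0.5]
gripper_width: 85.4
grip_force: 0.0
t 5.5 P [  2.6 -24. ] z 304.6 ty ang 89.57 F [ 0.  -0.2 -0.5] w 85.4
units [ 0.033  0.049 -0.068] yaw -0.0024
pin_right [(0.71, [273.0, 105.0]), (0.56, [247.0, 255.0])]
pin_left [(0.68, [368.0, 255.0])]
straightedge_mid [(0.58, [302.0, 181.0]), (0.4, [369.0, 253.0])]
housing_mid [(0.88, [271.0, 106.0]), (0.48, [303.0, 167.0])]
clamp_tip [(0.84, [490.0, 246.0])]
clamp_pivot [(0.83, [454.0, 210.0])]
end_stop [(0.67, [400.0, 202.0]), (0.56, [549.0, 198.0]), (0.36, [487.0, 248.0])]
```

View pics/w1.png

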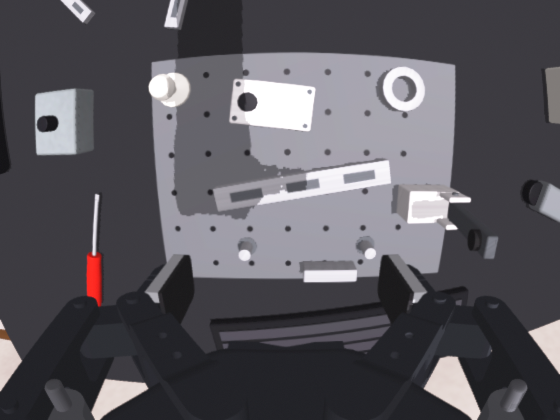

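The wrist view shows the housing at (272,106), the straightedge at (302,182) and the pins at (246,248) and (368,250). The stop block with the raised clamp arm is at (425,203).

```bash
cat >> h.py <<'E'
def unprojw(px,z,pose=None):
    p=camera_params("wrist");K=np.array(p["K"]);T=np.array(p["tool_from_camera"])
    if pose is None: s=sense(); pose=np.r_[s["tcp_pos"],s["ee_rot"]]
    a=np.array([px[0]-K[0,2],px[1]-K[1,2]])/K[0,0]; th=np.hypot(*a); k=np.sin(th)/max(th,1e-9)
    ray=rot(pose[3:])@(T[:3,:3]@np.array([a[0]*k,-a[1]*k,-np.cos(th)])); o=rot(pose[3:])@T[:3,3]+pose[:3]
    return o+ray*(z-o[2])/ray[2]
def wrect(m,z,pose=None):
    c,_=cv2.findContours(m.astype(np.uint8),cv2.RETR_EXTERNAL,cv2.CHAIN_APPROX_NONE); c=max(c,key=cv2.contourArea).reshape(-1,2)
    P=np.array([toP(unprojw(p,z,pose)) for p in c],np.float32); (x,y),(w,h),a=cv2.minAreaRect(P)
    if w>h: w,h,a=h,w,a+90
    return np.round([x,y,w,h,(a+90)%180-90],1).tolist()
E
python3 - <<'E'
from h import *
pose=np.load("w1pose.npy")
for n,q in[("R",(247,254)),("L",(369,254))]: print("net top",n,toP(unprojw(q,50,pose)))
for n,q in[("R",(244,243)),("L",(366,246))]: print(n,toP(unprojw(q,50,pose)),toP(unprojw(q,20,pose)))
print("tip",toP(unprojw((490,246),195,pose)),"piv",toP(unprojw((454,210),78,pose)),"stop",toP(unprojw((400,203),42.5,pose)))
for t,z in[("straightedge_mid",38),("housing_mid",65),("plate",20),("ring_gauge",40),("gauge_block",50)]:
    for r in silhouettes("wrist",t)[:2]: print(t,round(r["conf"],2),wrect(r["region"],z,pose))
E
```

```text
net top R [ 98.87985671 -69.7018406 ]
net top L [100.67809582  85.03906692]
R [ 83.98650706 -72.76305574] [ 96.11023506 -77.01031093]
L [89.47103121 80.10706448] [102.03726943  88.19389517]
tip [ 33.66042738 158.21757533] piv [ 34.8319443  182.87253678] stop [ 35.46505414 122.97476579]
straightedge_mid 0.83 [-203.4, -154.8, 25.3, 39.9, 79.5]
straightedge_mid 0.82 [13.2, -1.0, 35.2, 221.5, 9.5]
housing_mid 0.89 [-81.9, -36.6, 51.6, 91.5, -7.3]
housing_mid 0.61 [22.8, 356.5, 47.7, 109.2, -19.8]
plate 0.96 [0.3, 56.1, 301.6, 500.7, 0.1]
ring_gauge 0.9 [-106.2, 119.5, 54.5, 59.7, 3.5]
gauge_block 0.88 [124.5, 35.6, 30.5, 70.7, -1.1]
```

```bash
sed -i 's/^px=/PC=PC+3*np.array([-np.sin(PY),np.cos(PY)])\npx=/' h.py
python3 -m jog '[{"xyz":[0.41,0.29,0],"yaw":-0.0024},{"xyz":[0.41,0.29,0.4],"yaw":-0.0024},{"xyz":[0.41,0.29,0.95],"yaw":-0.0024}]' 0 20 >/dev/null
python3 -m jog '[{"xyz":[0,0,0.5],"yaw":0},{"xyz":[0,0,0.95],"yaw":0}]' >/dev/null
python3 -m jog '[{"xyz":[0,0,0.5],"yaw":0},{"xyz":[0,0,0.95],"yaw":0},{"xyz":[0,0,0.95],"yaw":0}]'
python3 - <<'E'
from h import *
go((-30,-4),47)
im,d=get_image("wrist"); cv2.imwrite("pics/w2.png",im[:,:,::-1])
E
```

```text
time_s: 6.95
tcp_pos: [545.7, -50.0, 72.3]
ee_rot: [-0.004, 0.052, 0.999, -0.0]
contact_force: [-1.5, -0.4, -0.2]
gripper_width: 42.8
grip_force: 0.0
t 6.95 P [-35.9   0.5] z 72.3 ty ang 90.42 F [-1.5 -0.4 -0.2] w 42.8
units [-0.076 -0.056  0.316] yaw 0.0023
```

View pics/w2.png

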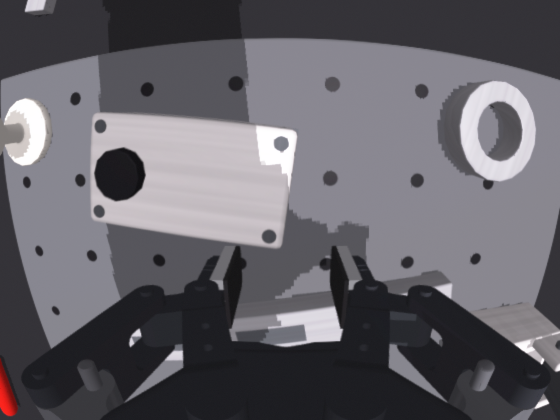

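The fingers (around (230,290) and (345,290)) stand between the housing corner (280,245) and the straightedge (300,315). I go down and then push.

```bash

python3 -m jog '[{"xyz":[-0.08,-0.05,0],"yaw":0.002},{"xyz":[-0.08,-0.05,0.15],"yaw":0.002},{"xyz":[-0.08,-0.05,0.31],"yaw":0.002},{"xyz":[-0.08,-0.05,0.31],"yaw":0.002}]'
python3 -m jog '[{"xyz":[-0.1,0,0],"yaw":0},{"xyz":[-0.2,0,0],"yaw":0},{"xyz":[-0.3,0,0],"yaw":0},{"xyz":[-0.4,0,0],"yaw":0},{"xyz":[-0.5,0,0],"yaw":0},{"xyz":[-0.6,0,0],"yaw":0},{"xyz":[-0.6,0,0],"yaw":0}]'
python3 - <<'E'
from h import *
go((50,-4),47)
E
```

```text
time_s: 7.4
tcp_pos: [554.1, -54.7, 50.3]
ee_rot: [-0.001, 0.055, 0.998, 0.0]
contact_force: [0.3, 0.4, -0.2]
gripper_width: 42.7
grip_force: 0.0
time_s: 8.1
tcp_pos: [604.4, -60.6, 51.7]
ee_rot: [0.001, 0.055, 0.998, -0.0]
contact_force: [-0.3, 0.1, 0.7]
gripper_width: 42.5
grip_force: 0.0
t 8.1 P [23.6 -3.4] z 51.7 ty ang 90.05 F [-0.3  0.1  0.7] w 42.5
units [-0.33  -0.007  0.06 ] yaw 0.0003
```

```bash

python3 -m jog '[{"xyz":[-0.08,0,0.03],"yaw":0},{"xyz":[-0.16,0,0.03],"yaw":0},{"xyz":[-0.22,0,0.03],"yaw":0},{"xyz":[-0.22,0,0.03],"yaw":0}]'
python3 - <<'E'
from h import *
im,d=get_image("wrist"); cv2.imwrite("pics/w3.png",im[:,:,::-1])
go((51,-4),49)
E
```

```text
time_s: 8.5
tcp_pos: [621.5, -62.3, 49.2]
ee_rot: [0.001, 0.055, 0.998, -0.0]
contact_force: [0.4, -0.5, -0.0]
gripper_width: 42.4
grip_force: 0.0
t 8.55 P [40.5 -3.3] z 49.2 ty ang 90.06 F [ 0.2 -0.7 -0.9] w 42.9
units [-0.131 -0.009  0.003] yaw 0.0003
```

View pics/w3.png

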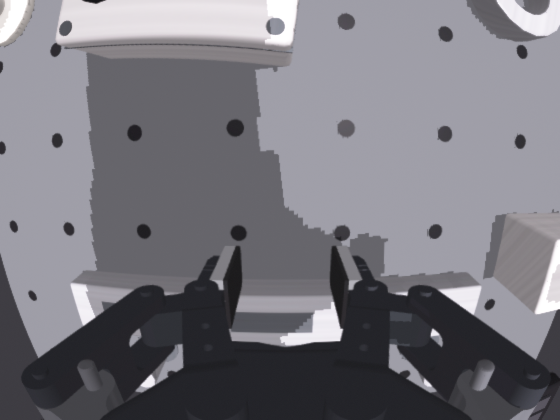

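The straightedge is square to the fingers and pushed ahead of them, its ends at (80,280) and (480,280). I continue to the pins in small steps, watching the force.

```bash

python3 -m jog '[{"xyz":[-0.05,0,0],"yaw":0},{"xyz":[-0.09,0,0],"yaw":0},{"xyz":[-0.09,0,0],"yaw":0}]'|egrep 'tcp|cont'
for i in 1 2 3; do python3 -m jog '[{"xyz":[-0.025,0,0],"yaw":0},{"xyz":[-0.025,0,0],"yaw":0}]'|egrep 'tcp|cont'; done
python3 -c "
from h import *
go((51,-4),49)"
```

```text
tcp_pos: [627.8, -63.1, 49.1]
contact_force: [-0.8, -0.9, 0.8]
tcp_pos: [629.4, -63.2, 49.1]
contact_force: [-1.8, 0.4, 1.8]
tcp_pos: [631.7, -63.5, 49.1]
contact_force: [-2.1, 0.1, 0.0]
tcp_pos: [633.7, -63.7, 49.0]
contact_force: [-1.0, 0.3, -0.2]
t 9.45 P [53.1 -3.3] z 49.0 ty ang 90.06 F [-1.   0.3 -0.2] w 43.1
units [ 0.026 -0.009  0.   ] yaw 0.0003
```

```bash

for i in 1 2 3; do python3 -m jog '[{"xyz":[-0.025,0,0],"yaw":0},{"xyz":[-0.025,0,0],"yaw":0}]'|egrep 'tcp|cont'; done
```

```text
tcp_pos: [634.2, -63.8, 48.9]
contact_force: [-6.3, 0.8, 4.2]
tcp_pos: [634.4, -63.8, 48.7]
contact_force: [-11.6, 1.9, 8.4]
tcp_pos: [634.5, -63.9, 48.3]
contact_force: [-15.7, 1.2, 11.3]
```

```bash

python3 -m jog '[{"xyz":[0.2,0,0],"yaw":0},{"xyz":[0.5,0,0],"yaw":0},{"xyz":[0.5,0,-0.5],"yaw":0},{"xyz":[0.5,0,-1],"yaw":0},{"xyz":[0.8,-0.2,-1],"yaw":0},{"xyz":[0.8,-0.4,-1],"yaw":0}]'|egrep 'tcp|cont'
python3 -m jog '[{"xyz":[0.5,0,-0.4],"yaw":0},{"xyz":[1,0,-0.4],"yaw":0},{"xyz":[1,0,-0.4],"yaw":0}]'|egrep 'tcp|cont'
python3 - <<'E'
from h import *
im,d=get_image("wrist"); cv2.imwrite("pics/w4.png",im[:,:,::-1])
go((-140,-40),49)
for t,z in[("straightedge_mid",38),("housing_mid",65)]:
    for r in silhouettes("wrist",t)[:2]: print(t,round(r["conf"],2),wrect(r["region"],z))
E
```

```text
tcp_pos: [571.5, -89.1, 130.4]
contact_force: [0.0, 0.2, -0.2]
tcp_pos: [487.8, -80.9, 160.3]
contact_force: [-0.8, -1.2, 0.1]
t 11.0 P [-86.9 -36.1] z 160.8 ty ang 89.98 F [ 0.4 -0.2  0.9] w 42.5
units [ 0.663 -0.05   1.398] yaw -0.0001
straightedge_mid 0.95 [-244.5, -303.9, 24.0, 77.9, -46.0]
straightedge_mid 0.68 [81.5, 80.3, 18.5, 52.6, -51.3]
```

View pics/w4.png

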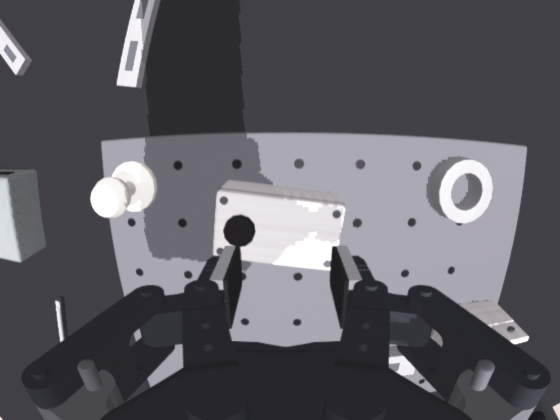

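The housing's top face has corners at (222,190), (345,207) and (335,267), and is centred under the fingers in y. I back off behind its near face, go down and push +x.

```bash

python3 - <<'E'
from h import *
for q in[(222,190),(345,207),(335,267),(240,231)]: print(np.round(toP(unprojw(q,65)),1))
E
python3 -m jog '[{"xyz":[0.4,-0.05,0],"yaw":0},{"xyz":[0.68,-0.05,0],"yaw":0},{"xyz":[0.68,-0.05,0.3],"yaw":0},{"xyz":[0.68,-0.05,0.7],"yaw":0}]'|egrep 'tcp|cont'
python3 -m jog '[{"xyz":[0,0,0.4],"yaw":0},{"xyz":[0,0,0.7],"yaw":0},{"xyz":[0,0,0.7],"yaw":0}]'|egrep 'tcp|cont'
python3 -c "
from h import *
go((-140,-40),49)"
```

```text
[-103.6  -78.6]
[-91.6   5.9]
[-45.8   1.2]
[-74.  -67.2]
tcp_pos: [441.1, -78.3, 105.6]
contact_force: [0.3, 0.1, -0.3]
tcp_pos: [437.8, -78.4, 46.5]
contact_force: [-0.3, -0.3, 0.5]
t 11.8 P [-140.   -39.7] z 46.5 ty ang 90.06 F [-0.3 -0.3  0.5] w 42.7
units [ 0.001 -0.004 -0.031] yaw 0.0003
```

```bash

python3 -m jog '[{"xyz":[-0.1,0,-0.03],"yaw":0},{"xyz":[-0.2,0,-0.03],"yaw":0},{"xyz":[-0.3,0,-0.03],"yaw":0},{"xyz":[-0.4,0,-0.03],"yaw":0},{"xyz":[-0.5,0,-0.03],"yaw":0},{"xyz":[-0.6,0,-0.03],"yaw":0},{"xyz":[-0.7,0,-0.03],"yaw":0},{"xyz":[-0.8,0,-0.03],"yaw":0}]'|egrep 'tcp|cont'
python3 -m jog '[{"xyz":[-0.1,0,0],"yaw":0},{"xyz":[-0.2,0,0],"yaw":0},{"xyz":[-0.3,0,0],"yaw":0},{"xyz":[-0.4,0,0],"yaw":0},{"xyz":[-0.5,0,0],"yaw":0},{"xyz":[-0.6,0,0],"yaw":0},{"xyz":[-0.7,0,0],"yaw":0},{"xyz":[-0.8,0,0],"yaw":0}]'|egrep 'tcp|cont'
python3 - <<'E'
from h import *
im,d=get_image("wrist"); cv2.imwrite("pics/w5.png",im[:,:,::-1])
go((4,-40),49)
E
```

```text
tcp_pos: [502.2, -85.2, 51.5]
contact_force: [-5.1, 0.6, 4.0]
tcp_pos: [565.8, -92.3, 51.5]
contact_force: [-4.9, 0.6, 3.5]
t 13.45 P [ -9.2 -39.3] z 51.7 ty ang 90.07 F [-0.4  0.7  0.3] w 42.7
units [-0.165 -0.009  0.034] yaw 0.0004
```

View pics/w5.png

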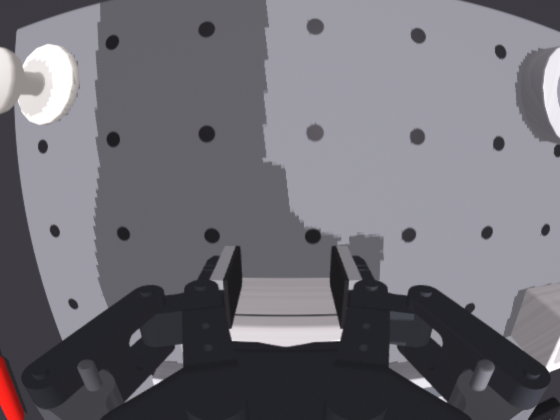

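The housing is square in front of the fingers, its near top edge at row 280. The last 13 mm go in small steps until the force rises.

```bash

python3 -m jog '[{"xyz":[-0.06,0,0.03],"yaw":0},{"xyz":[-0.1,0,0.03],"yaw":0},{"xyz":[-0.1,0,0.03],"yaw":0}]'|egrep 'tcp|cont'
for i in 1 2 3 4; do python3 -m jog '[{"xyz":[-0.025,0,0],"yaw":0},{"xyz":[-0.025,0,0],"yaw":0}]'|egrep 'tcp|cont'; done
python3 -c "
from h import *
go((4,-40),49)"
```

```text
tcp_pos: [573.3, -93.3, 49.1]
contact_force: [-5.8, 0.6, 6.0]
tcp_pos: [575.0, -93.5, 49.1]
contact_force: [-5.9, 0.9, 6.6]
tcp_pos: [577.0, -93.7, 49.1]
contact_force: [-6.0, 0.8, 7.4]
tcp_pos: [579.0, -94.0, 49.1]
contact_force: [-5.5, 0.3, 6.2]
tcp_pos: [580.4, -94.1, 49.1]
contact_force: [-6.9, 0.8, 9.4]
t 14.55 P [  3.5 -39.5] z 49.1 ty ang 90.04 F [-6.9  0.8  9.4] w 43.0
units [-0.006 -0.006  0.001] yaw 0.0002
```

```bash

for i in 1 2 3; do python3 -m jog '[{"xyz":[-0.025,0,0],"yaw":0},{"xyz":[-0.025,0,0],"yaw":0}]'|egrep 'tcp|cont'; done
```

```text
tcp_pos: [580.5, -94.1, 49.1]
contact_force: [-13.7, 2.7, 15.5]
tcp_pos: [580.4, -94.1, 49.1]
contact_force: [-19.5, 3.2, 22.0]
tcp_pos: [580.5, -94.1, 49.1]
contact_force: [-26.2, 4.3, 29.7]
```

```bash

python3 -m jog '[{"xyz":[0.3,0,0],"yaw":0},{"xyz":[0.4,0,0],"yaw":0},{"xyz":[0.4,0,-0.5],"yaw":0},{"xyz":[0.4,0,-0.9],"yaw":0},{"xyz":[0.4,0,-0.9],"yaw":0}]' -0.8|egrep 'tcp|cont'
python3 -m jog '[{"xyz":[-0.1,-0.2,0],"yaw":-0.05},{"xyz":[-0.2,-0.4,0],"yaw":-0.1},{"xyz":[-0.3,-0.6,0],"yaw":-0.15},{"xyz":[-0.4,-0.8,0],"yaw":-0.2},{"xyz":[-0.6,-1,0],"yaw":-0.25},{"xyz":[-0.6,-1,0],"yaw":-0.25}]'|egrep 'tcp|cont'
python3 -m jog '[{"xyz":[0,0,0],"yaw":-0.05},{"xyz":[0,0,0],"yaw":-0.1},{"xyz":[0,0,0],"yaw":-0.15},{"xyz":[0,0,0],"yaw":-0.2},{"xyz":[0,0,0],"yaw":-0.25},{"xyz":[0,0,0],"yaw":-0.25}]'
python3 - <<'E'
from h import *
go((33,-120),49,0)
print(np.round(sense()["joint_positions"],2))
im,d=get_image("wrist"); cv2.imwrite("pics/w6.png",im[:,:,::-1])
E
```

```text
tcp_pos: [559.7, -91.9, 125.3]
contact_force: [0.7, -0.5, -0.0]
tcp_pos: [596.4, -179.5, 121.0]
contact_force: [-0.8, 0.4, -0.8]
time_s: 16.85
tcp_pos: [594.9, -175.4, 121.1]
ee_rot: [0.001, -0.668, 0.744, -0.0]
contact_force: [0.1, 0.4, -0.1]
gripper_width: 8.5
grip_force: 0.0
t 16.85 P [  27.  -118.6] z 121.1 ty ang 180.25 F [ 0.1  0.4 -0.1] w 8.5
units [ 0.02  -0.074  0.901] yaw 0.0014
[ 0.52  0.58 -0.45  1.78  0.32  0.85  2.95]
```

View pics/w6.png

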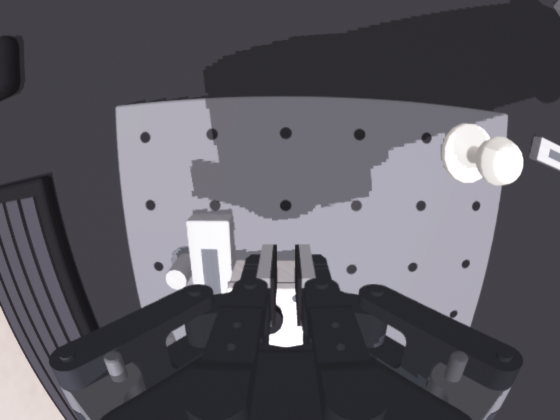

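The housing end is at (285,270), the straightedge at (210,250) sits against the right pin at (180,272). Joint 7 is near its limit; moving +y relieves it.

```bash

python3 -m jog '[{"xyz":[-0.1,-0.07,0],"yaw":0.004},{"xyz":[-0.1,-0.07,0.4],"yaw":0.004},{"xyz":[-0.1,-0.07,0.9],"yaw":0.004},{"xyz":[-0.1,-0.07,0.9],"yaw":0.004}]'|egrep 'tcp|cont'
python3 - <<'E'
from h import *
go((33,-100),49,0)
print(np.round(sense()["joint_positions"],3))
E
```

```text
tcp_pos: [601.9, -167.3, 47.0]
contact_force: [0.0, -0.6, -0.0]
t 17.3 P [  33.  -109.7] z 47.0 ty ang 179.27 F [ 0.  -0.6 -0. ] w 8.5
units [-0.122  0.002 -0.024] yaw -0.0041
[ 0.462  0.683 -0.397  1.799  0.372  0.734  2.882]
```

```bash

python3 -m jog '[{"xyz":[-0.1,0,-0.02],"yaw":-0.004},{"xyz":[-0.2,0,-0.02],"yaw":-0.004},{"xyz":[-0.3,0,-0.02],"yaw":-0.004},{"xyz":[-0.4,0,-0.02],"yaw":-0.004},{"xyz":[-0.5,0,-0.02],"yaw":-0.004},{"xyz":[-0.6,0,-0.02],"yaw":-0.004},{"xyz":[-0.7,0,-0.02],"yaw":-0.004},{"xyz":[-0.8,0,-0.02],"yaw":-0.004}]'|egrep 'tcp|cont'
python3 -m jog '[{"xyz":[-0.1,0,0],"yaw":0},{"xyz":[-0.2,0,0],"yaw":0},{"xyz":[-0.3,0,0],"yaw":0},{"xyz":[-0.4,0,0],"yaw":0},{"xyz":[-0.5,0,0],"yaw":0},{"xyz":[-0.6,0,0],"yaw":0}]'|egrep 'tcp|cont'
python3 - <<'E'
from h import *
go((33,20),49,0)
print(np.round(sense()["joint_positions"],3))
im,d=get_image("wrist"); cv2.imwrite("pics/w7.png",im[:,:,::-1])
E
```

```text
tcp_pos: [608.4, -105.1, 50.8]
contact_force: [-0.7, -3.6, 0.9]
tcp_pos: [614.1, -56.5, 50.7]
contact_force: [-1.3, -3.8, -0.2]
t 18.7 P [32.7  1.7] z 50.7 ty ang 180.06 F [-1.3 -3.8 -0.2] w 8.5
units [-0.229 -0.003  0.021] yaw 0.0004
[ 0.291  0.669 -0.407  1.818  0.376  0.731  2.71 ]
```

View pics/w7.png

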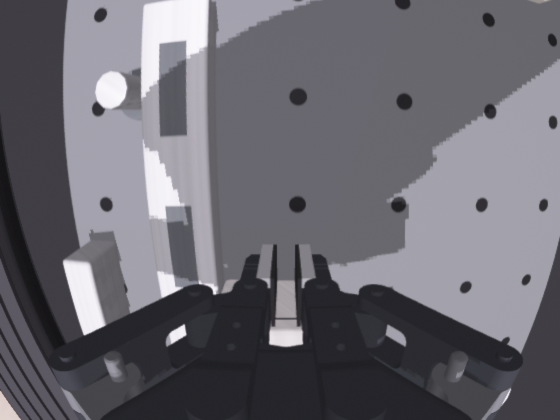

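The housing slides on beside the straightedge, which still lies on the right pin at (122,90). The rest goes in small steps until the end stop.

```bash

python3 -m jog '[{"xyz":[-0.06,0,0.02],"yaw":0},{"xyz":[-0.12,0,0.02],"yaw":0},{"xyz":[-0.12,0,0.02],"yaw":0}]'|egrep 'tcp|cont'
for i in 1 2 3 4 5 6; do python3 -m jog '[{"xyz":[-0.03,0,0],"yaw":0},{"xyz":[-0.03,0,0],"yaw":0}]'|egrep 'tcp|cont' | tr '\n' ' '; echo; done
python3 -c "
from h import *
go((33,20),49,0)"
```

```text
tcp_pos: [615.1, -46.5, 49.0]
contact_force: [-0.5, 0.8, 1.1]
tcp_pos: [615.2, -45.2, 49.0] contact_force: [0.0, -0.3, -0.6] 
tcp_pos: [615.4, -43.0, 49.0] contact_force: [-0.0, -1.4, 0.1] 
tcp_pos: [615.5, -41.5, 49.0] contact_force: [-1.1, -5.0, 0.4] 
tcp_pos: [615.5, -41.4, 49.0] contact_force: [-2.1, -8.9, 2.4] 
tcp_pos: [615.4, -41.4, 49.1] contact_force: [-2.9, -13.7, 3.4] 
tcp_pos: [615.4, -41.4, 49.0] contact_force: [-4.0, -18.0, 5.7] 
t 20.25 P [32.4 16.9] z 49.0 ty ang 179.73 F [ -4.  -18.    5.7] w 8.8
units [-0.039 -0.007  0.   ] yaw -0.0015
```

```bash

python3 -m jog '[{"xyz":[0.2,0,0],"yaw":0},{"xyz":[0.45,0,0],"yaw":0},{"xyz":[0.45,0,-0.5],"yaw":0},{"xyz":[0.45,0,-1],"yaw":0}]' 0|egrep 'tcp|cont'
python3 -m jog '[{"xyz":[0,0.2,-0.4],"yaw":0.05},{"xyz":[0,0.4,-0.8],"yaw":0.1},{"xyz":[0,0.6,-1],"yaw":0.15},{"xyz":[0,0.8,-1],"yaw":0.2},{"xyz":[0,1,-1],"yaw":0.25},{"xyz":[0,1,-1],"yaw":0.25}]'|egrep 'tcp|cont'
python3 -m jog '[{"xyz":[0,0,0],"yaw":0.05},{"xyz":[0,0,0],"yaw":0.1},{"xyz":[0,0,0],"yaw":0.15},{"xyz":[0,0,0],"yaw":0.2},{"xyz":[0,0,0],"yaw":0.25},{"xyz":[0,0,0],"yaw":0.25}]'|egrep 'tcp|cont'
python3 - <<'E'
from h import *
go((-40,65),210,90)
im,d=get_image("wrist"); cv2.imwrite("pics/w8.png",im[:,:,::-1]); s=sense(); np.savez("w8.npz",im=im,d=d,pose=np.r_[s["tcp_pos"],s["ee_rot"]])
for t,z in[("straightedge_mid",38),("housing_mid",65),("end_stop",65)]:
    for r in silhouettes("wrist",t)[:2]: print(t,round(r["conf"],2),np.round(r["position"]),wrect(r["region"],z))
for t,z in[("straightedge_mid",29),("housing_mid",42.5),("end_stop",42.5),("pin_left",50),("pin_right",50),("clamp_pivot",78),("clamp_tip",190)]:
    for r in tip_of("wrist",t)[:2]: print(t,round(r["conf"],2),np.round(r["position"]),toP(unprojw(r["position"],z)))
E
```

```text
tcp_pos: [611.6, -69.0, 128.8]
contact_force: [0.8, -0.2, 0.0]
tcp_pos: [531.4, -59.2, 209.4]
contact_force: [0.5, -0.0, 0.3]
tcp_pos: [533.3, -59.2, 209.1]
contact_force: [-0.0, 0.6, -0.1]
t 21.85 P [-47.2 -10. ] z 209.1 ty ang 89.89 F [-0.   0.6 -0.1] w 42.7
units [-0.089  0.938 -0.01 ] yaw -0.0006
straightedge_mid 0.98 [283. 307.] [74.3, -9.8, 40.1, 111.2, 1.7]
straightedge_mid 0.97 [22. 21.] [-258.4, -319.2, 23.1, 112.1, -45.6]
housing_mid 0.56 [388. 269.] [11.6, 86.9, 42.7, 79.5, -45.6]
end_stop 0.88 [287. 190.] [-28.8, 79.4, 260.9, 540.9, -12.8]
straightedge_mid 0.8 [14. 11.] [-275.55989074 -338.79147873]
straightedge_mid 0.66 [286. 306.] [78.59843457 -9.67806395]
housing_mid 0.7 [370. 278.] [38.49516863 75.08415306]
end_stop 0.79 [410. 273.] [ 35.31641408 117.72972551]
pin_left 0.75 [319. 341.] [111.29342606  25.16332104]
pin_right 0.74 [221. 335.] [104.56986487 -79.53449884]
pin_right 0.63 [468. 285.] [ 50.54219949 189.13053622]
clamp_pivot 0.92 [471. 287.] [ 36.41787424 172.68948605]
```

```bash

python3 -m jog '[{"xyz":[0,0.5,0],"yaw":0},{"xyz":[0,0.93,0],"yaw":0},{"xyz":[0,0.93,0.5],"yaw":0},{"xyz":[0,0.93,1],"yaw":0}]' -0.1|egrep 'tcp|cont'
python3 -m jog '[{"xyz":[0,0,0.5],"yaw":0},{"xyz":[0,0,1],"yaw":0},{"xyz":[0,0,1],"yaw":0}]'|egrep 'tcp|cont'
python3 -m jog '[{"xyz":[-0.2,0,0],"yaw":0},{"xyz":[-0.4,0,0],"yaw":0},{"xyz":[-0.52,0,0],"yaw":0},{"xyz":[-0.52,0,0],"yaw":0}]'|egrep 'tcp|cont'
python3 -c "
from h import *
go((3.5,64),49)"
```

```text
tcp_pos: [542.7, 15.1, 129.5]
contact_force: [1.7, -1.8, -1.1]
tcp_pos: [540.9, 13.5, 46.2]
contact_force: [-0.3, 1.0, -0.2]
tcp_pos: [583.9, 8.6, 49.3]
contact_force: [-0.5, -0.2, 0.3]
t 23.5 P [-4.5 63. ] z 49.3 ty ang 90.02 F [-0.5 -0.2  0.3] w 38.3
units [-0.099  0.012  0.004] yaw 0.0001
```

```bash

python3 -m jog '[{"xyz":[-0.04,0,0],"yaw":0},{"xyz":[-0.07,0,0],"yaw":0},{"xyz":[-0.07,0,0],"yaw":0}]'|egrep 'tcp|cont'| tr '\n' ' '
for i in 1 2 3 4; do python3 -m jog '[{"xyz":[-0.025,0,0],"yaw":0},{"xyz":[-0.025,0,0],"yaw":0}]'|egrep 'tcp|cont' | tr '\n' ' '; echo; done
python3 -c "
from h import *
go((3.5,64),49)"
```

```text
tcp_pos: [588.0, 8.2, 49.1] contact_force: [0.4, 0.0, 0.8] tcp_pos: [590.0, 8.0, 49.1] contact_force: [0.1, 0.2, -0.2] 
tcp_pos: [590.8, 7.8, 48.7] contact_force: [-4.4, 0.4, 1.7] 
tcp_pos: [591.0, 7.7, 48.2] contact_force: [-8.9, 0.6, 3.7] 
tcp_pos: [591.1, 7.7, 47.7] contact_force: [-13.8, 1.3, 4.7] 
t 24.6 P [ 2.8 62.9] z 47.7 ty ang 90.07 F [-13.8   1.3   4.7] w 38.0
units [-0.009  0.014 -0.016] yaw 0.0004
```

```bash

python3 -m jog '[{"xyz":[0.2,0,0],"yaw":0},{"xyz":[0.45,0,0],"yaw":0},{"xyz":[0.45,0,-0.5],"yaw":0},{"xyz":[0.45,0,-1],"yaw":0}]' -1|egrep 'tcp|cont'
python3 -m jog '[{"xyz":[0,0,-0.5],"yaw":0},{"xyz":[0,0,-1],"yaw":0},{"xyz":[0,0,-1],"yaw":0}]'|egrep 'tcp|cont'
python3 -m jog '[{"xyz":[0,0,-0.55],"yaw":0},{"xyz":[-0.2,0.45,-0.55],"yaw":0},{"xyz":[-0.4,0.9,-0.55],"yaw":0},{"xyz":[-0.4,0.9,-0.55],"yaw":0}]'|egrep 'tcp|cont'
python3 - <<'E'
from h import *
go((36,207),250)
im,d=get_image("wrist"); cv2.imwrite("pics/w9.png",im[:,:,::-1]); s=sense(); np.savez("w9.npz",im=im,d=d,pose=np.r_[s["tcp_pos"],s["ee_rot"]])
for t,z in[("end_stop",42.5),("clamp_pivot",78),("clamp_tip",195)]:
    for r in tip_of("wrist",t)[:2]: print(t,round(r["conf"],2),np.round(r["position"]),toP(unprojw(r["position"],z)))
get_image("top")
for t,z in[("end_stop",42.5),("clamp_pivot",78),("clamp_tip",195)]:
    for r in tip_of("top",t)[:1]: print(t,round(r["conf"],2),np.round(r["position"]),toP(unproj("top",r["position"],z)))
E
```

```text
tcp_pos: [559.5, 11.3, 129.2]
contact_force: [1.2, 0.1, 0.8]
tcp_pos: [564.5, 11.6, 215.3]
contact_force: [0.7, -0.1, 0.6]
tcp_pos: [601.9, 85.6, 253.2]
contact_force: [-0.4, 0.6, -1.2]
t 25.7 P [  4.8 141.6] z 253.2 ty ang 90.45 F [-0.4  0.6 -1.2] w 0.2
units [-0.396  0.815  0.045] yaw 0.0025
end_stop 0.56 [261. 210.] [ 31.60661675 110.46132434]
clamp_pivot 0.78 [317. 226.] [ 35.91726052 164.97914234]
clamp_pivot 0.64 [106. 265.] [ 84.89816285 -65.75744633]
clamp_pivot 0.67 [270. 165.] [ 39.00015479 163.87413455]
```

```bash

python3 -m jog '[{"xyz":[-0.2,0.4,0],"yaw":0},{"xyz":[-0.4,0.81,0],"yaw":0},{"xyz":[-0.4,0.81,0.35],"yaw":0},{"xyz":[-0.4,0.81,0.72],"yaw":0},{"xyz":[-0.4,0.81,0.72],"yaw":0}]'|egrep 'tcp|cont'
python3 -m jog '[{"xyz":[0,-0.1,0],"yaw":0},{"xyz":[0,-0.2,0],"yaw":0},{"xyz":[0,-0.3,0],"yaw":0},{"xyz":[0,-0.4,0],"yaw":0}]'|egrep 'tcp|cont'
python3 - <<'E'
from h import *
go((36,130),195)
im,d=get_image("wrist"); cv2.imwrite("pics/w10.png",im[:,:,::-1])
get_image("scene")
for c in("wrist","scene"):
  for r in tip_of(c,"clamp_tip")[:2]: print(c,round(r["conf"],2),np.round(r["position"]),toP(unprojw(r["position"],190) if c=="wrist" else unproj(c,r["position"],190)))
E
```

```text
tcp_pos: [636.5, 138.8, 191.2]
contact_force: [-1.3, -0.2, -1.1]
tcp_pos: [636.2, 107.3, 196.9]
contact_force: [-0.2, 1.4, -0.6]
t 27.0 P [ 36.5 166.9] z 196.9 ty ang 89.99 F [-0.2  1.4 -0.6] w -0.0
units [ 0.006 -0.462  0.024] yaw -0.0
wrist 0.88 [230. 285.] [ 38.28110216 142.95480387]
scene 0.54 [287. 254.] [ 34.98566127 137.36581438]
scene 0.4 [254. 297.] [154.51032292 105.31183655]
```

```bash

python3 -m jog '[{"xyz":[0,-0.1,0],"yaw":0},{"xyz":[0,-0.2,0],"yaw":0},{"xyz":[0,-0.3,0],"yaw":0},{"xyz":[0,-0.4,0],"yaw":0},{"xyz":[0,-0.4,0],"yaw":0}]'|egrep 'tcp|cont'
python3 - <<'E'
from h import *
for k in range(2):
  get_image("scene")
  for r in tip_of("scene","clamp_tip")[:2]: print(round(r["conf"],2),np.round(r["position"]),[np.round(toP(unproj("scene",r["position"],z))) for z in (80,130,180)])
E
python3 -m jog '[{"xyz":[0,-0.1,0],"yaw":0},{"xyz":[0,-0.2,0],"yaw":0},{"xyz":[0,-0.2,0],"yaw":0}]'|egrep 'tcp|cont'
python3 - <<'E'
from h import *
go((36,130),195)
print([tuple(np.round(proj("scene",np.r_[toW((35,173-120*np.cos(a))),78+120*np.sin(a)]))) for a in (0,.5,.8,1.0,1.2,1.4)])
for c in("scene",):
  get_image(c)
  for r in tip_of(c,"clamp_tip")[:2]: print(c,round(r["conf"],2),np.round(r["position"]))
E
```

```text
tcp_pos: [632.0, 74.0, 195.4]
contact_force: [0.7, 0.8, -0.1]
0.78 [273. 251.] [array([-14.,  83.]), array([10., 93.]), array([ 33., 104.])]
0.48 [278. 278.] [array([ 51., 120.]), array([ 72., 128.]), array([ 92., 137.])]
0.91 [276. 252.] [array([-14.,  91.]), array([ 10., 101.]), array([ 33., 111.])]
0.27 [234. 304.] [array([147.,  44.]), array([163.,  57.]), array([179.,  69.])]
tcp_pos: [630.2, 58.4, 195.4]
contact_force: [-0.5, -1.3, 0.4]
t 28.2 P [ 36.  117.6] z 195.4 ty ang 89.92 F [-0.5 -1.3  0.4] w 0.0
units [-0.     0.155  0.004] yaw -0.0004
[(np.float64(255.0), np.float64(264.0)), (np.float64(259.0), np.float64(256.0)), (np.float64(267.0), np.float64(253.0)), (np.float64(275.0), np.float64(252.0)), (np.float64(283.0), np.float64(253.0)), (np.float64(293.0), np.float64(254.0))]
scene 0.75 [268. 250.]
```

```bash

python3 -m jog '[{"xyz":[0,0.1,-0.3],"yaw":0},{"xyz":[0,0.2,-0.6],"yaw":0},{"xyz":[0,0.5,-0.6],"yaw":0},{"xyz":[0.3,1,-0.6],"yaw":0},{"xyz":[0.6,1,-0.6],"yaw":0},{"xyz":[0.6,1,-0.6],"yaw":0}]'|egrep 'time|tcp|cont'
python3 - <<'E'
from h import *
for c in("scene","top"):
  get_image(c)
  for r in tip_of(c,"clamp_tip")[:1]: print(c,round(r["conf"],2),np.round(r["position"]))
  for r in tip_of(c,"start_top")[:2]: print(c,round(r["conf"],2),np.round(r["position"],1),unproj(c,r["position"],60))
  for r in silhouettes(c,"start")[:2]: print(c,round(r["conf"],2),np.round(r["position"],1),unproj(c,r["position"],60))
W=np.array([484,395.]); P=toP(W); print(P); go(P,200)
E
```

```text
time_s: 28.9
tcp_pos: [588.5, 148.4, 243.6]
contact_force: [0.5, 0.5, -0.3]
scene 0.94 [261. 249.]
scene 0.51 [422.  250.3] [484.62881419 398.4063012   60.        ]
scene 0.5 [419.1 251.1] [488.51343819 391.33130263  60.        ]
top 0.66 [300. 167.]
top 0.65 [179.2 209.9] [499.05918202 391.36617146  60.        ]
top 0.41 [178.3 212.1] [492.0558416 393.9791159  60.       ]
[-146.83517998  435.867497  ]
t 29.3 P [-11.6 199.2] z 243.4 ty ang 89.97 F [ 0.3  0.1 -0.8] w -0.1
units [1.691 2.958 0.542] yaw -0.0001
```

```bash

for i in 1 2 3; do python3 -m jog '[{"xyz":[0.27,0.49,0],"yaw":0},{"xyz":[0.54,0.98,0],"yaw":0},{"xyz":[0.54,0.98,0],"yaw":0}]'|egrep 'time'; done
python3 -m jog '[{"xyz":[0,0,0.4],"yaw":0},{"xyz":[0,0,0.7],"yaw":0},{"xyz":[0,0,0.7],"yaw":0}]'|egrep 'time|tcp|cont'
python3 - <<'E'
from h import *
im,d=get_image("wrist"); s=sense(); print(s["tcp_pos"])
cv2.imwrite("pics/w11.png",im[:,:,::-1])
for r in tip_of("wrist","start_top")[:2]:
  u,v=np.round(r["position"]).astype(int); print(round(r["conf"],2),(u,v),d[v,u],unprojw((u,v),60))
for r in silhouettes("wrist","start")[:2]:
  u,v=np.round(r["position"]).astype(int); print("sil",round(r["conf"],2),(u,v),d[v,u],r["region"].sum(),unprojw((u,v),60))
zz,dd=get_image("scene")
u,v=421,249; print("scene depth pt",unproj("scene",(u,v),depth=dd[v,u]))
for r in tip_of("scene","clamp_tip")[:1]: print(round(r["conf"],2),np.round(r["position"]))
E
```

```text
time_s: 29.6
time_s: 29.9
time_s: 30.2
time_s: 30.5
tcp_pos: [487.4, 391.5, 183.9]
contact_force: [0.2, -0.0, -0.1]
[488.24597029 392.38609358 186.08186356]
0.57 (np.int64(287), np.int64(218)) 239.8657 [498.92079548 393.60228559  60.        ]
sil 0.57 (np.int64(50), np.int64(281)) 317.6155 12419 [544.48194661 135.26319816  60.        ]
scene depth pt [487.2730732  393.63730745  70.20256555]
0.72 [252. 262.]
```

```bash
python3 - <<'E'
from h import *
a,da=get_image("scene"); b,db=get_image("top")
A=cv2.resize(a[200:320,190:320],None,fx=4.2,fy=4.2,interpolation=cv2.INTER_CUBIC)[:,:,::-1][:504]
B=cv2.resize(b[135:235,265:385],None,fx=2.1,fy=2.1,interpolation=cv2.INTER_CUBIC)[:,:,::-1]
C=np.zeros((504,800,3),np.uint8); C[:,:546]=A; C[:B.shape[0],546:546+B.shape[1]]=B[:,:254]
cv2.imwrite("pics/c12.png",C)
p=camera_params("scene")
for r in tip_of("scene","clamp_tip")[:1]:
  u,v=np.round(r["position"]).astype(int); print((u,v),unproj("scene",(u,v),depth=da[v,u]))
for a_ in(0,.1,.2): print(a_,np.round(proj("scene",np.r_[toW((35,173-120*np.cos(a_))),78+120*np.sin(a_)])))
go(toP((491,393.5)),100)
E
```

```text
(np.int64(252), np.int64(262)) [615.71150173 -15.12949589  74.90011311]
0 [255. 264.]
0.1 [255. 262.]
0.2 [255. 260.]
t 30.9 P [-141.7  435.3] z 188.7 ty ang 90.05 F [ 0.9  0.4 -0.3] w 0.1
units [-0.023 -0.004  1.109] yaw 0.0003
```

View pics/c12.png

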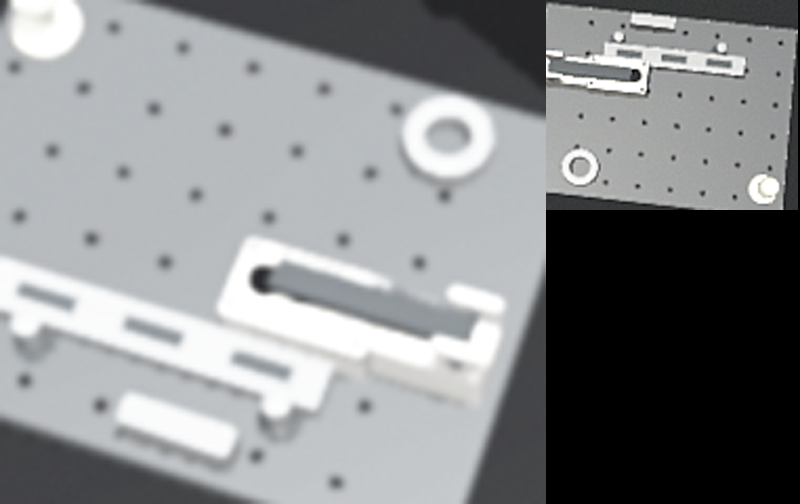

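The clamp arm lies on the housing (its tip by the cap at (262,278) in the left crop), which is flush with the straightedge and at the stop; both pins, at (25,325) and (278,405), touch the straightedge. Now the button.

```bash

python3 -m jog '[{"xyz":[-0.02,0,0.4],"yaw":0},{"xyz":[-0.02,0,0.8],"yaw":0},{"xyz":[-0.02,0,0.98],"yaw":0},{"xyz":[-0.02,0,0.98],"yaw":0}]'|egrep 'tcp|cont'| tr '\n' ' '
for i in 1 2 3 4; do python3 -m jog '[{"xyz":[0,0,0.03],"yaw":0},{"xyz":[0,0,0.03],"yaw":0}]'|egrep 'tcp|cont'| tr '\n' ' ';echo; done
```

```text
tcp_pos: [489.1, 392.4, 107.3] contact_force: [-0.2, -0.3, 0.6] tcp_pos: [490.8, 394.1, 108.1] contact_force: [-0.0, -0.3, -0.3] 
tcp_pos: [490.4, 393.6, 105.0] contact_force: [0.6, -0.4, -0.1] 
tcp_pos: [490.1, 393.2, 101.8] contact_force: [0.9, -0.7, 0.3] 
tcp_pos: [490.0, 393.2, 99.1] contact_force: [-0.3, 0.5, 0.0]
```

```bash

for i in 1 2 3 4 5; do python3 -m jog '[{"xyz":[0,0,0.025],"yaw":0},{"xyz":[0,0,0.025],"yaw":0}]'|egrep 'tcp|cont'| tr '\n' ' ';echo; done
```

```text
tcp_pos: [490.2, 393.3, 97.3] contact_force: [0.0, 0.0, -0.3] 
tcp_pos: [490.2, 393.4, 95.5] contact_force: [0.2, 0.1, 1.9] 
tcp_pos: [490.2, 393.5, 93.5] contact_force: [-0.4, -0.8, 2.8] 
tcp_pos: [490.3, 393.5, 91.5] contact_force: [-0.5, 0.0, 4.3] 
tcp_pos: [490.3, 393.5, 91.0] contact_force: [-3.4, -3.1, 14.0]
```

```bash

python3 -m jog '[{"xyz":[0,0,0.01],"yaw":0},{"xyz":[0,0,0.01],"yaw":0},{"xyz":[0,0,0],"yaw":0},{"xyz":[0,0,-0.2],"yaw":0},{"xyz":[0,0,-0.6],"yaw":0},{"xyz":[0,0,-1],"yaw":0},{"xyz":[0,0,-1],"yaw":0},{"xyz":[0,0,-1],"yaw":0}]'
python3 - <<'E'
from h import *
a,da=get_image("scene")
u,v=421,249; print("button",unproj("scene",(u,v),depth=da[v,u]))
for t in("clamp_tip","housing_mid","straightedge_mid","pin_left","pin_right","ring_gauge"):
  for r in tip_of("scene",t)[:1]: print(t,round(r["conf"],2),np.round(r["position"]))
E
```

```text
time_s: 33.9
tcp_pos: [490.4, 393.5, 170.4]
ee_rot: [0.001, 0.055, 0.998, 0.0]
contact_force: [-0.2, -0.8, -1.2]
gripper_width: 0.2
grip_force: 0.0
button [489.84047798 392.75858198  74.66266734]
clamp_tip 0.74 [254. 264.]
housing_mid 0.63 [263. 270.]
straightedge_mid 0.71 [228. 170.]
pin_left 0.71 [256. 296.]
pin_right 0.75 [197. 276.]
ring_gauge 0.66 [297. 235.]
```

```bash
python3 -c "
from rig import *
print(close_job())"
```

```text
the job is handed in; nothing more can be done
None
```

The job is handed in at about 34 s of the 72 s allowed: the straightedge is against both pins, the housing is flush and at the end stop, and the clamp foot is down on it. The start button was pressed right down only after that, then released; the bystanders I could see in the last pictures had not moved.

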